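Zero the prism length comparator on its reference bar, then load the mortar prism

ROBOT

A 6-joint arm with a two-finger parallel gripper is mounted at the origin on a cart in front of the work surface, level with it; the furniture and walls round the work are solid. World frame = base frame: x ahead of the robot, y to its left, z up, the work surface at z = 0. Lengths are in mm, angles in rad, forces in N, time in s.
With the tool pointing down it reaches from about 350 to 875 mm from the base axis. Payload 4.2 kg.
Tool frame: the origin (TCP) lies midway between the tips of the shut fingers; the grasp point (between the pads) lies env.grip_point_offset behind it (env.grip_point_offset is the distance from the TCP to the grasp point, in mm); z points along the fingers, y is the line along which they close (so a half turn about z gives the same grasp; the last joint's range is limited). The gripper opens to 85 mm and grips with 20 to 120 N. Pads are 22 mm wide; open, the fingers measure 114 mm over their backs; the gripper's body (76 mm by 85 mm) begins 54 mm behind the grasp point. The pads swing forward as they close: fully open they stand 13 mm farther back than shut.
Start: joints at [1.368, 0.385, 0.008, 0, -1.194, -0.259], TCP at [278.441, 559.526, 231.312] pointing down, gripper open.
Joint ranges: [-3.14, 3.14], [-1.21, 2.06], [-1.07, 1.41], [-3.16, 2.05], [-2.99, -0.16], [-3.1, 3.1]. Speed limits (rad/s): [2.79, 2.79, 3.14, 3.14, 3.14, 3.14].

INTERFACE

Orientations are given as a rotation vector (axis times angle).
In Python, from rig import env gives the robot as it stands.
- The arm moves only by the tool apply_moves, never from a script. Its argument "commands" is a list that holds one entry, the list of rows, each a list of 7 numbers: the shift along the tool's x, y, z in mm, then the turn, a rotation vector about the tool's x, y, z in degrees, then the closure, from 0 (fully open) to 1 (shut). In form: [[[dx, dy, dz, wx, wy, wz, grip], ...]]. A call has 1 to 20 rows; each row is the pose to reach, as a shift and turn from the pose commanded when the call began, along the tool's axes at that moment; what a row does not reach only later rows make up. A row lasts 1/8 s, in which the tool goes at most 62.5 mm and 10.7 degrees, less where a joint would pass 70% of its speed; a pose out of reach is approached as far as the arm can. A call with a gripper value outside its range is refused whole. The fingers move at their own pace and stop on an object; the grip force is fixed at half the most. Time passes only in rows, so rows that repeat a pose let the fingers close. It gives the time, the measured TCP pose, the force, the opening and the grip force at its end, in the units of the state.
- env.get_obs(): the state, without advancing time (a new reading comes with each control period).
- env.camera(name): name is "scene" or "top"; returns the picture (384x512x3 uint8, red, green, blue); there is no depth.
- env.get_calibration(name): a dict with "intrinsics" (3x3 intrinsics, pixels), "R" (3x3) and "t" (3): a world point X has camera coordinates R X + t. Camera axes: x right, y down, z forward; pixel columns grow to the right and rows downward; lengths in mm; the calibration is good to about 2 mm. A picture is of the moment at which its call begins. get_calibration takes no time and is no camera call.
- env.hand_in(): hands the job in; it is judged then, once.
The state is a dict: "t": time; "q": joint angles; "qd": joint speeds; "effort": joint torques, N m; "tcp_pos": TCP position; "ee_rot": TCP orientation; "force": force on the tool from outside, world axes, zero at the start; "torque": the same for the moment, N m; "opening": finger opening in mm; "grasp_force": force on a finger pad.
Only numpy, scipy, OpenCV 4.12 (cv2) and the standard library are available. Lean on these libraries where they do the work, as an engineer would, in place of code of your own. Each camera call takes 0.05 s, during which the arm holds its last target. There are 200 camera calls.

TASK

The steel reference bar is sitting in the length comparator: turn the knob of the gauge until the red zero line on its scale disc is in line with the needle, and let go. Then lift the reference bar out, lay it flat along its wooden rest between the two end strips, and put the mortar prism that lies alone near the comparator in its place, flat on the bed between the guide pins, with one end against the fixed anvil and the other against the sprung jaw. Leave the zero setting as you set it, and do not disturb the tin, the timer or the large weight.

Things in the scene. Friction and masses are not known exactly. Their poses are not given: they have to be found in the camera images.
- comparator: bench length comparator on a blue base 100 x 345 x 12 mm, fixed. Origin on the bench below the bed's middle; y = measuring axis, to the robot's left within 0.3 rad. Fixed steel anvil at -y (face at y = -81 mm), sprung jaw at +y, round gauge at y = +165 mm (diameter 100, 43 mm high). Anvil and jaw are 44 mm wide, with lips from 26 to 43 mm above the bed that flare outwards by 10 mm
- bed (a point): centre of the bed, 20 mm above the bench, axes as the comparator. Two steel pads (y = +-40 to +-70 mm, 40 mm wide); at y = +-60 mm a pair of cone-topped guide pins, 48 mm clear between them, 19 mm above the bed. The middle is open 8 mm down for fingers beside a part. A part lowered straight down, centred here, pushes the jaw back by its lip
- jaw (a joint): sprung jaw's slide along the comparator's y, m: 0 with the 162 mm reference bar in, about -0.002 with the 160 mm prism, -0.005 empty, at most +0.005. The spring pushes towards the anvil with 2 N empty, 4 N at 0; the steel is slippery (friction 0.2), so it slides a released part against the anvil; lowering or lifting a part takes up to about 5 N besides its weight
- needle (a joint): black needle of the gauge that shows under the edge of the scale disc, rad, counter-clockwise from above positive; driven by the jaw, 0.2 rad per mm; about 0 with the reference bar in place (then it points to the comparator's -x, towards the robot), -0.4 with the prism, -1 empty
- needle_tip (a point): point on the needle at 40 mm from the gauge's axis, 45 mm above the bench; the needle itself reaches to 47 mm
- dial (a joint): angle of the knob with its scale disc, rad, counter-clockwise from above positive, stops at +-2; its zero line is over the needle when this joint equals needle. Light friction (0.03 N m) holds it where it is left
- zero_mark (a point): end of the red zero line of the scale disc, 40 mm from the gauge's axis (just past the disc's edge), 49 mm above the bench; turns with the knob
- dial_grip (a point): on the gauge's axis, 64 mm above the bench, where to grip the knob: a black bar 12 mm wide, 38 mm long, up to 75 mm above the bench, on a pale scale disc (diameter 74 mm, top 49 mm above the bench; a hub of 36 mm diameter rises to 53 mm). The frame turns with the knob; the bar lies along its x, the red zero line at its -x
- ref_bar: square steel reference bar, 30 x 162 x 30 mm, 0.5 kg, long along its y, with an orange grip sleeve in the middle (36 mm wide, 60 mm long, top 33.5 mm above the underside) to hold it by. Origin at the centre of its underside; stands in the comparator at first
- rest: low wooden rest board for the reference bar, fixed to the bench, 70 x 206 x 14 mm, long along its y, with a darker raised strip 7 mm high across each end (182 mm clear between them), open at the sides. Origin at the centre of its underside
- rest_top (a point): centre of the rest's upper face, 14 mm above the bench, axes as the rest
- prism: grey mortar prism, 160 x 40 x 40 mm, about 0.5 kg, long along its x, lying loose on the bench. Origin at the centre of its underside; either end may face the anvil. (Three more such prisms stand stacked at the back, out of use)
- tin: bystander: white sample tin with a blue lid, standing alone (a like one at the back is fixed), 67 mm wide, 78 mm high, origin at its underside; leave alone
- timer: bystander: white bench timer, 60 x 64 x 20 mm, origin at its underside; leave alone
- big_weight: bystander: grey scale weight with a knob, 49 mm wide, 60 mm high, origin at its underside; leave alone
There are look-alikes about, which are no part of the job. What is shaped like the prism but black is not meant. Leave any turquoise look-alike of the ref_bar alone.

How it is judged:
By the outcome, as a careful person would: the job done as asked, in the order asked, and still so for the second after the job is handed in, with the robot touching nothing.
It also fails if it takes over 72 s, if anything falls off the work surface, if the arm or the gripper's body presses on something with over 40 N, if the wrist force passes 120 N, or if a joint passes its speed limit or range.

## Working session

There is one attempt and no reset: what is moved stays moved. The work goes in short steps, Python scripts to look and compute and a tool call to move; the robot and the scene stay as the last step left them, time stands still between calls to the robot, and variables do not carry over. Pictures are saved under pics/ and viewed, at most 10 in all, crops included, and the job is handed in when it is done.

Besides the shell and the picture viewer there is one more tool, called after "Call:" by a JSON object that holds its "op" and its "data", one argument or row to a line. apply_moves: Moves the arm, as the interface text tells. Its arguments: {"type":"object","properties":{"commands":{"type":"array","items":{"type":"array","items":{"type":"array","items":{"type":"number"}}}}},"required":["commands"]}

```bash
mkdir -p pics
cat > h.py <<'E'
import numpy as np, cv2
from rig import env
def save(cam,name,crop=None,k=1):
    im=env.camera(cam)[:,:,::-1]
    if crop: u0,v0,u1,v1=crop; im=im[v0:v1,u0:u1]
    if k!=1: im=cv2.resize(im,None,fx=k,fy=k,interpolation=cv2.INTER_CUBIC)
    cv2.imwrite('pics/'+name+'.png',im)
def px2w(cam,u,v,z):
    c=env.get_calibration(cam);K,R,t=map(np.array,(c['intrinsics'],c['R'],c['t']))
    d=R.T@np.linalg.inv(K)@np.array([u,v,1.]);o=-R.T@t.ravel()
    return (o+d*(z-o[2])/d[2]).round(1)
def w2px(cam,X):
    c=env.get_calibration(cam);K,R,t=map(np.array,(c['intrinsics'],c['R'],c['t']))
    p=K@(R@np.array(X,float)+t.ravel());return (p[:2]/p[2]).round(1)
E
python3 - <<'E'
from h import *
save('top','top0',None,1.5);save('scene','sc0',None,1.5)
for c in('top','scene'):
    k=env.get_calibration(c);print(c,k['intrinsics'],-np.array(k['R']).T@np.array(k['t']).ravel())
print(env.get_obs(),env.grip_point_offset)
E
```

```text
top [[361.35191179   0.         251.01588326]
 [  0.         361.35191179 193.69302309]
 [  0.           0.           1.        ]] [ 389.37087998   77.43545092 1434.69516748]
scene [[388.3369926    0.         260.7546391 ]
 [  0.         388.3369926  189.95511171]
 [  0.           0.           1.        ]] [-161.00334894 -688.86089496  693.33268119]
{'t': 0.1, 'q': array([ 1.36763324e+00,  3.85471346e-01,  6.74611335e-03, -4.18607515e-04,
       -1.19403243e+00, -2.58586762e-01]), 'qd': array([-0.00043571, -0.00202832,  0.00247013,  0.00207161,  0.00151987,
       -0.00208836]), 'effort': array([-1.92573025e-04, -3.93322170e+01,  1.88929117e+01,  4.19787258e+00,
       -2.59780914e-03,  7.32697487e-06]), 'tcp_pos': array([278.20776626, 559.06599321, 230.33203393]), 'ee_rot': array([ 3.05626082e+00, -7.18673335e-01, -5.25259806e-04]), 'force': array([-0.05871823, -0.11187729, -0.63902369]), 'torque': array([-0.01263687,  0.00157096, -0.02294523]), 'grasp_force': 0.0, 'opening': 85.53654733059729} 18.700000000000003
```

View pics/top0.png

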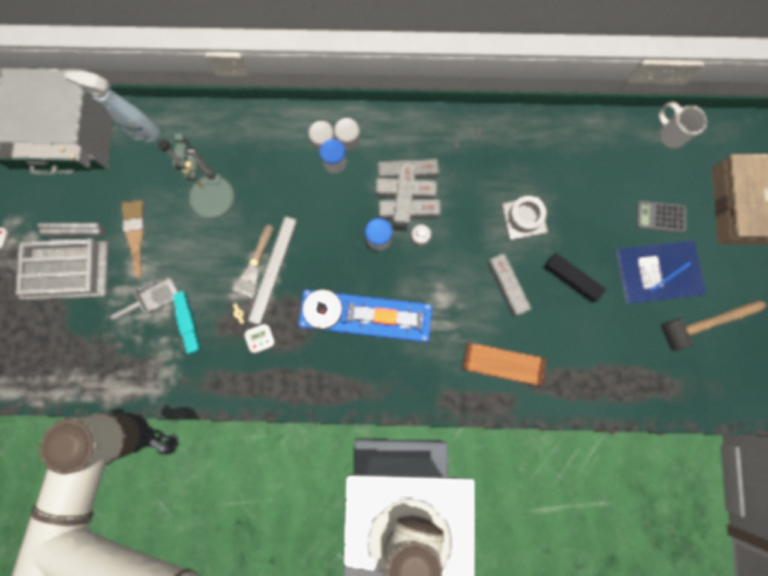

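View pics/sc0.png

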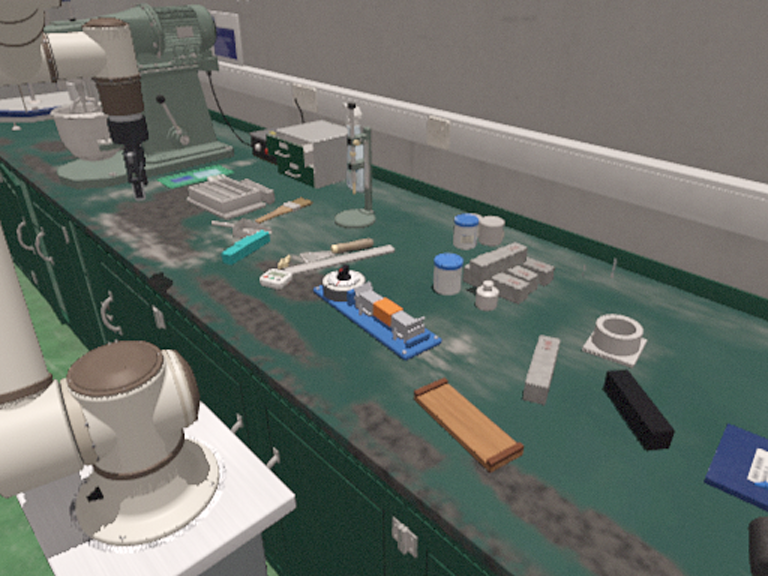

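The top view shows the comparator at about (365,316), the prism at (510,284), the rest at (505,364), and the tin at (378,233) with the large weight at (421,234). The timer is at (259,338). The scene view agrees. Next is an enlarged crop.

Run:
```python
from h import *
save('top','top1',(195,160,370,260),4.5)
```

```text
(no output)
```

View pics/top1.png

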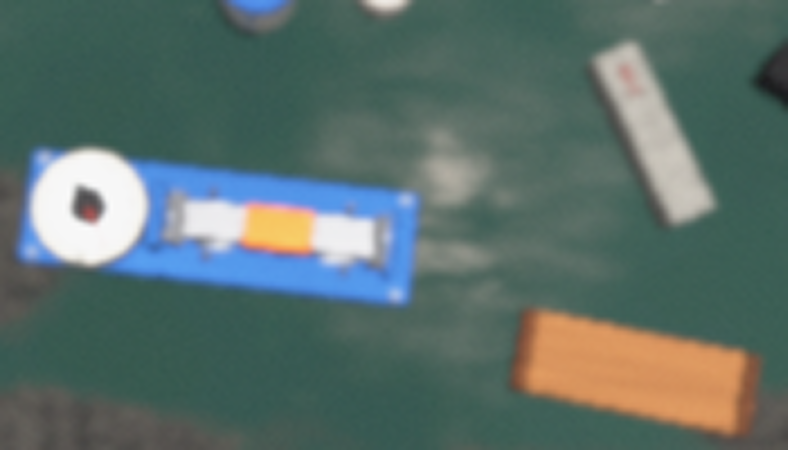

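Run:
```python
from h import *
save('scene','sc1',(200,160,300,240),8)
```

```text
(no output)
```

View pics/sc1.png

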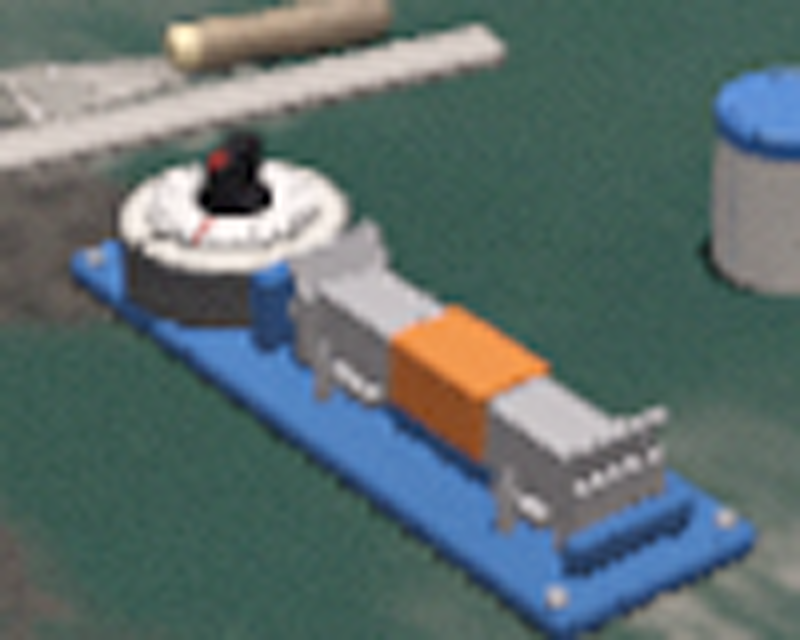

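The enlarged views show the base corners at (38,152), (412,192), (402,302) and (22,262) in the top crop. In the scene crop the red zero line runs from (211,220) to (196,243). Prism and rest corners are also clear.

```bash
cat >> h.py <<'E'
def T(x,y,z): return px2w('top',195+(x+.5)/4.5-.5,160+(y+.5)/4.5-.5,z)
def S(x,y,z): return px2w('scene',200+(x+.5)/8-.5,160+(y+.5)/8-.5,z)
E
python3 - <<'E'
from h import *
def box(n,P):
    P=np.array(P)[:,:2];e=[np.linalg.norm(P[i]-P[(i+1)%4]) for i in range(4)]
    d=(P[0]-P[1])+(P[3]-P[2]);print(n,P.mean(0).round(1),np.round(e,0),'axis deg from +y ccw',np.degrees(np.arctan2(-d[0],d[1])).round(1))
# order: yplus/back, yminus/back, yminus/front, yplus/front
box('base',[T(*p,12) for p in[(37,150),(416,191),(406,303),(20,263)]])
print('base scene',S(72,262,12),S(757,535,12),S(562,638,12))
box('sleeve',[T(*p,53) for p in[(249,204),(316,210),(310,256),(243,250)]])
box('bar',[T(*p,50) for p in[(187,202),(378,220),(374,260),(182,236)]])
box('rest',[T(*p,16) for p in[(525,309),(762,353),(742,437),(513,388)]])
box('prism',[T(*p,40) for p in[(591,62),(635,40),(717,206),(672,227)]])
print('gauge circ',T(89,207,43),'knobtop',T(89,204,75))
print('tin',T(258,0,78),'zero line',S(196,243,49),S(211,220,49),'knob scene tops',S(222,155,75),S(248,140,75))
print('disc/gauge scene extents z43',S(119,225,43),S(348,215,43))
print('knob top',S(235,148,75))
print('sleeve scene',S(390,340,53),S(455,307,53),S(550,367,53),S(488,402,53))
E
```

```text
base [559.6 125.2] [338.  99. 340. 101.] axis deg from +y ccw -4.7
base scene [527.6 296.8  12. ] [590.8 -51.9  12. ] [490.5 -47.   12. ]
sleeve [552.7  72.3] [58. 40. 57. 40.] axis deg from +y ccw -3.8
bar [553.5  71.8] [165.  35. 165.  30.] axis deg from +y ccw -5.0
rest [ 441.4 -237.5] [207.  74. 199.  69.] axis deg from +y ccw -9.9
prism [ 646.7 -250.8] [ 44. 161.  44. 159.] axis deg from +y ccw 27.1
gauge circ [570.  237.1  43. ] knobtop [568.4 233.6  75. ]
tin [748.   95.2  78. ] zero line [537.9 220.4  49. ] [555.2 231.6  49. ] knob scene tops [565.8 235.5  75. ] [582.7 238.6  75. ]
disc/gauge scene extents z43 [530.3 263.8  43. ] [607.7 202.9  43. ]
knob top [573.9 236.7  75. ]
sleeve scene [540.2 100.8  53. ] [576.5 101.8  53. ] [572.1  42.6  53. ] [536.8  40.8  53. ]
```

Call:
{"op": "apply_moves", "data": {
  "commands": [
    [[135,53,20,0,0,-19,0],[270,107,40,0,0,-38,0.3],[404,160,90,0,0,-56.5,0.45],[404,160,90,0,0,-56.5,0.45],[404,160,90,0,0,-56.5,0.45],[404,160,90,0,0,-56.5,0.45],[404,160,90,0,0,-56.5,0.45],[404,160,90,0,0,-56.5,0.45],[404,160,90,0,0,-56.5,0.45],[404,160,90,0,0,-56.5,0.45],[404,160,90,0,0,-56.5,0.45]]
  ]
}}

```text
t: 1.58
tcp_pos: [568.3, 237.7, 141.9]
ee_rot: [-3.033, -0.817, -0.002]
force: [-0.7, -0.1, -0.4]
opening: 47.1
grasp_force: 0.0
```

```bash
cat >> h.py <<'E'
from scipy.spatial.transform import Rotation as Ro
def go(p,yaw):
    "shift and turn in tool axes from the measured pose to TCP p, tool-x heading yaw (deg), tool down"
    o=env.get_obs();R=Ro.from_rotvec(o['ee_rot'])
    a=np.radians(yaw);G=Ro.from_matrix(np.array([[np.cos(a),np.sin(a),0],[np.sin(a),-np.cos(a),0],[0,0,-1]]))
    x=R.as_matrix()[:,0]
    print('t',round(o['t'],2),'tcp',o['tcp_pos'].round(1),'yaw',np.degrees(np.arctan2(x[1],x[0])).round(2),'open',round(o['opening'],1),'gf',round(o['grasp_force'],1),'F',o['force'].round(1),'Tq',o['torque'].round(2),'q6',o['q'][5].round(2))
    print('  ->',R.inv().apply(np.array(p)-o['tcp_pos']).round(1),np.degrees((R.inv()*G).as_rotvec()).round(1))
E
python3 - <<'E'
from h import *
go((568.5,236,60),30)
im=cv2.imread('pics/top1.png');h=cv2.cvtColor(im,cv2.COLOR_BGR2HSV)
m=cv2.inRange(h,(100,150,120),(118,255,255));m[:110]=0
ys=np.arange(im.shape[0])
P=[];Q=[]
for x in range(160,395,3):
    c=np.where(m[:,x])[0]
    P.append(T(x,c.min(),12)[:2]);Q.append(T(x,c.max(),12)[:2])
for e in(P,Q):
    v=cv2.fitLine(np.array(e,np.float32),cv2.DIST_HUBER,0,.01,.01).ravel();v[:2]*=np.sign(v[1]);print('long edge heading',np.degrees(np.arctan2(v[0],v[1])),v[2:])
E
```

```text
t 1.57 tcp [568.3 237.7 141.9] yaw 30.16 open 47.1 gf 0.0 F [-0.7 -0.1 -0.4] Tq [0.04 0.02 0.05] q6 1.44
  -> [-0.7  1.6 81.9] [-0.  -0.1  0.2]
long edge heading 5.863715 [604.22003  75.18   ]
long edge heading 4.86049 [503.41  62.93]
```

Call:
{"op": "apply_moves", "data": {
  "commands": [
    [[0,1.5,50,0,0,0,0.45],[0,1.5,75,0,0,0,0.45],[0,1.5,85,0,0,0,0.45],[0,1.5,85,0,0,0,0.6],[0,1.5,85,0,0,0,0.7],[0,1.5,85,0,0,0,0.78],[0,1.5,85,0,0,0,0.85],[0,1.5,85,0,0,0,0.9],[0,1.5,85,0,0,0,0.9]]
  ]
}}

```text
t: 2.7
tcp_pos: [569.5, 235.9, 57.4]
ee_rot: [-3.033, -0.814, -0.002]
force: [-4.0, 4.0, 5.2]
opening: 10.6
grasp_force: 59.9
```

Run:
```python
from h import *
go((569,236,58),30)
```

```text
t 2.7 tcp [569.5 235.9  57.4] yaw 30.06 open 10.6 gf 59.9 F [-4.   4.   5.2] Tq [ 1.    1.23 -0.04] q6 1.44
  -> [-0.4 -0.3 -0.6] [-0.  -0.1  0.1]
```

Call:
{"op": "apply_moves", "data": {
  "commands": [
    [[0,0,-1,0,0,9,0.9],[0,0,-1,0,0,18,0.9],[0,0,-1,0,0,27,0.9],[0,0,-1,0,0,35.3,0.9],[0,0,-1,0,0,35.3,0.9],[0,0,-1,0,0,35.3,0.9]]
  ]
}}

```text
t: 3.45
tcp_pos: [569.2, 237.6, 57.5]
ee_rot: [-3.135, 0.143, -0.001]
force: [-5.4, 8.3, 1.0]
opening: 10.7
grasp_force: 59.3
```

Run:
```python
from h import *
go((569,236,58),-5.3)
save('scene','sc2',(210,175,250,203),20)
```

```text
t 3.45 tcp [569.2 237.6  57.5] yaw -5.23 open 10.7 gf 59.3 F [-5.4  8.3  1. ] Tq [2.42 1.4  0.05] q6 0.83
  -> [-0.   1.6 -0.5] [-0.2 -0.   0.1]
```

View pics/sc2.png

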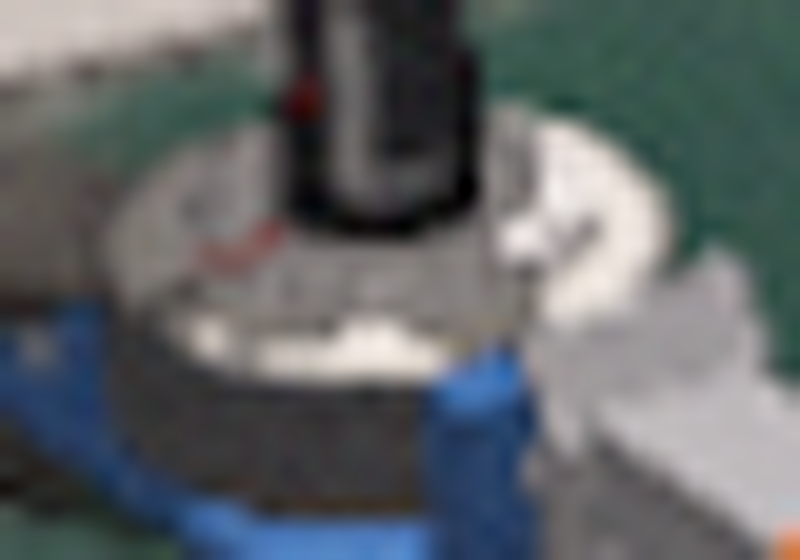

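Call:
{"op": "apply_moves", "data": {
  "commands": [
    [[0,0,0,0,0,0,0.7],[0,0,0,0,0,0,0.45],[0,0,0,0,0,0,0.45],[0,0,-50,0,0,0,0.4],[0,0,-100,0,0,0,0.4],[40,-40,-150,0,0,0,0.4],[80,-80,-200,0,0,0,0.3],[80,-80,-200,0,0,0,0.0],[80,-80,-200,0,0,0,0.0]]
  ]
}}

```text
t: 4.62
tcp_pos: [657.8, 307.8, 257.9]
ee_rot: [-3.137, 0.145, -0.003]
force: [-0.6, -0.7, -0.3]
opening: 85.3
grasp_force: 0.0
```

Run:
```python
from h import *
go((554,72,100),-95.3)
save('scene','sc3',(210,175,250,203),20)
g=np.array([569.5,237.5]);
for d in(-10,0,10):
    a=np.radians(174.7+d);u=np.array([np.cos(a),np.sin(a)])
    for r,z in((47,45),(40,45),(40,49),(18,49)):
        p=w2px('scene',[*(g+r*u),z]);print(d,r,z,(p-[210,175])*20+9.5)
```

```text
t 4.62 tcp [657.8 307.8 257.9] yaw -5.28 open 85.3 gf 0.0 F [-0.6 -0.7 -0.3] Tq [-0.02  0.05  0.02] q6 0.82
  -> [-81.9 244.6 157.4] [-0.1 -0.  90. ]
-10 47 45 [119.5 293.5]
-10 40 45 [157.5 285.5]
-10 40 49 [155.5 263.5]
-10 18 49 [275.5 235.5]
0 47 45 [141.5 313.5]
0 40 45 [177.5 301.5]
0 40 49 [175.5 281.5]
0 18 49 [283.5 241.5]
10 47 45 [171.5 331.5]
10 40 45 [201.5 315.5]
10 40 49 [201.5 295.5]
10 18 49 [295.5 249.5]
```

View pics/sc3.png

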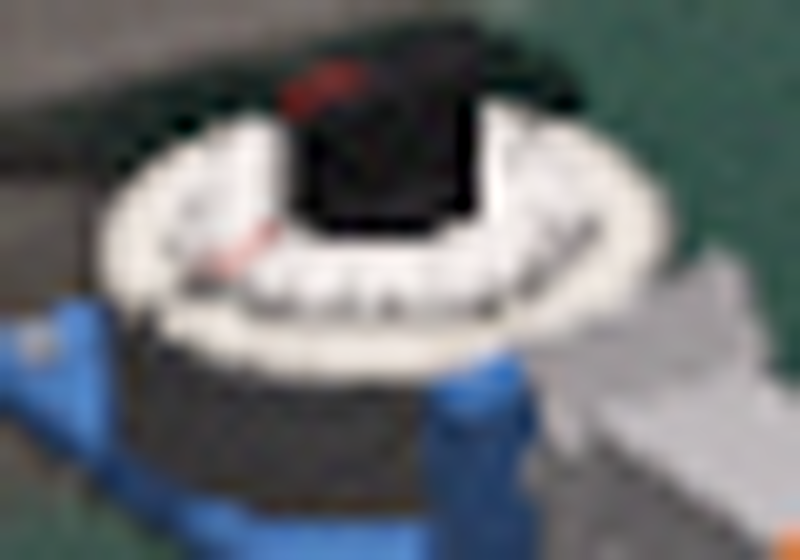

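The red line runs from (275,230) to (205,265). The needle's dark notch in the rim is near (145,305), close to alignment. I'll quantify it with a polar unwrap.

Run:
```python
from h import *
im=np.mean([env.camera('scene').astype(np.float32) for _ in range(3)],0)
D=np.arange(-40,42,4)
def prof(g,rs,z,f):
    o=[]
    for d in D:
        a=np.radians(174.7+d);P=np.array([w2px('scene',[g[0]+r*np.cos(a),g[1]+r*np.sin(a),z]) for r in rs],np.float32)
        c=cv2.remap(im,P[:,:1],P[:,1:],cv2.INTER_LINEAR)[:,0];o.append(f(c).mean())
    return np.array(o).round(0).astype(int)
print(D)
for g in((569.5,237.5),(572,239.5),(567,238)):
    print(g);print('red',prof(g,np.linspace(24,36,7),49,lambda c:c[:,0]-c[:,1]))
    for r in (41,43,45): print('rim',r,prof(g,[r],45,lambda c:c.mean(1)))
# gauge ellipse: white mask
m=((im.min(2)>170)*255).astype(np.uint8);m[:178]=0;m[198:]=0;m[:,:213]=0;m[:,245:]=0
c=np.vstack(cv2.findContours(m,0,2)[0]);print(cv2.boundingRect(c))
q=np.radians(np.arange(0,360,5));g=(569.5,237.5)
E_=np.array([w2px('scene',[g[0]+50*np.cos(a),g[1]+50*np.sin(a),43]) for a in q]);print('pred',E_.min(0),E_.max(0))
print(im[180:196,213:226].mean(2).astype(int));print((im[180:196,213:226,0]-im[180:196,213:226,1]).astype(int))
```

```text
[-40 -36 -32 -28 -24 -20 -16 -12  -8  -4   0   4   8  12  16  20  24  28
  32  36  40]
(569.5, 237.5)
red [ 7  7  6  6  7  9 12 17 22 26 29 27 20 11  7  6  6  6  6  7  7]
rim 41 [223 223 224 224 225 227 219 213 196 181 182 191 198 206 218 228 210 205
 208 214 216]
rim 43 [204 203 206 207 210 220 213 204 193 165 160 183 192 203 211 212 209 203
 211 220 216]
rim 45 [171 175 182 187 188 187 188 193 175 147 126 147 182 197 184 193 202 198
 195 200 201]
(572, 239.5)
red [ 7  7  7  6  7  7  8 12 18 23 29 31 27 19 11  7  6  6  6  7  7]
rim 41 [221 223 224 225 225 227 229 221 206 188 167 161 182 201 210 211 199 203
 202 205 206]
rim 43 [207 211 214 219 223 224 226 219 210 190 181 179 195 201 211 226 216 205
 205 212 213]
rim 45 [165 183 184 194 199 206 215 213 204 186 162 177 187 199 211 220 215 204
 208 216 221]
(567, 238)
red [ 7  7  7  7  7  9 10 14 17 21 24 24 20 13  8  6  6  6  6  6  7]
rim 41 [202 200 203 207 210 212 210 203 185 161 150 174 187 198 212 207 213 203
 206 214 221]
rim 43 [172 178 173 182 183 177 179 177 175 147 116 132 179 190 178 191 198 199
 196 202 204]
rim 45 [122 116
[... 1192 characters left out ...]
-6   7   8   7   6   7   7   7   5   2]
 [  6   6   3   9   8   7   6   6   6   5   7   4   1]
 [  6   4   7   8   7   6   6   6   7   5   6   3   1]
 [  7   6   7   7   8   6   5   6   4  22  40  12   2]
 [  6   6   8   8   7   6   9  18  29  39  22   7   6]
 [  6   3   8   8   8   7  13  27  39  18   5   6   6]
 [  7   2   6   8   7   7   5   5   3   6   6   6   6]
 [-34 -30  -5   6   8   7   8   8   7   6   5   5   7]
 [-45 -45 -13   2   1   8   7   8   8   7   8   8   8]
 [-40 -41 -12   2   0   0   5   7   7   8   8   7   8]
 [-45 -47 -17   5   3   0   0   2   3   4   7   6   7]
 [-50 -52 -21   2   2   0   0   1   0   1   2   3   1]
 [-45 -49 -23   2   1  -1   1   2   3   2   2   2   0]]
```

Zero line and needle both sit at about 0°, aligned within roughly 2°. Next I'll go to the bar.

Call:
{"op": "apply_moves", "data": {
  "commands": [
    [[-20,60,30,0,0,10,0],[-40,120,50,0,0,20,0],[-60,180,70,0,0,30,0],[-82,244,90,0,0,40,0],[-82,244,120,0,0,50,0],[-82,244,140,0,0,60,0],[-82,244,140,0,0,70,0],[-82,244,140,0,0,80,0],[-82,244,140,0,0,90,0],[-82,244,140,0,0,90,0],[-82,244,140,0,0,90,0]]
  ]
}}

```text
t: 6.2
tcp_pos: [552.0, 71.5, 117.2]
ee_rot: [2.12, -2.318, -0.0]
force: [0.2, -0.8, -0.2]
opening: 85.7
grasp_force: 0.0
```

Run:
```python
from h import *
go((554.3,72.8,24),-95.3)
```

```text
t 6.2 tcp [552.   71.5 117.2] yaw -95.12 open 85.7 gf 0.0 F [ 0.2 -0.8 -0.2] Tq [-0.07  0.   -0.  ] q6 -0.51
  -> [-1.5 -2.2 93.2] [ 0.  -0.   0.2]
```

Call:
{"op": "apply_moves", "data": {
  "commands": [
    [[-1.5,-2,50,0,0,0,0],[-1.5,-2,80,0,0,0,0],[-1.5,-2,94,0,0,0,0],[-1.5,-2,94,0,0,0,0.2],[-1.5,-2,94,0,0,0,0.35],[-1.5,-2,94,0,0,0,0.5],[-1.5,-2,94,0,0,0,0.7],[-1.5,-2,94,0,0,0,0.7],[-1.5,-2,94,0,0,0,0.7]]
  ]
}}

```text
t: 7.32
tcp_pos: [556.0, 73.5, 24.9]
ee_rot: [-2.116, 2.318, -0.003]
force: [-0.3, -0.2, 6.3]
opening: 34.7
grasp_force: 61.3
```

Run:
```python
from h import *
go((554.3,72.8,120),-95.3)
```

```text
t 7.33 tcp [556.   73.5  24.9] yaw -95.22 open 34.7 gf 61.3 F [-0.3 -0.2  6.3] Tq [-0.11 -0.01 -0.01] q6 -0.51
  -> [  0.8   1.3 -95.1] [-0.2  0.1  0.1]
```

Call:
{"op": "apply_moves", "data": {
  "commands": [
    [[0,0,-10,0,0,0,0.7],[0,0,-25,0,0,0,0.7],[0,0,-40,0,0,0,0.7],[0,0,-65,0,0,0,0.7],[0,0,-95,0,0,0,0.7],[0,0,-95,0,0,0,0.7]]
  ]
}}

```text
t: 8.07
tcp_pos: [556.1, 73.2, 121.5]
ee_rot: [-2.114, 2.317, -0.004]
force: [-0.1, 0.1, -4.8]
opening: 35.3
grasp_force: 61.3
```

Run:
```python
from h import *
go((441.2,-236.5,110),-99.9)
def box(P):
    P=np.array(P)[:,:2];print(P.mean(0),[np.linalg.norm(P[i]-P[(i+1)%4]).round(0) for i in range(4)])
box([T(*p,21) for p in[(525,309),(762,353),(742,437),(513,388)]])
# rest in first scene picture (x1.5), strip-top corners
S0=lambda x,y,z:px2w('scene',(x+.5)/1.5-.5,(y+.5)/1.5-.5,z)
box([S0(*p,21) for p in[(444,380),(521,446),(490,466),(415,391)]])
box([S0(*p,40) for p in[(540,337),(559,339),(549,388),(526,385)]])
```

```text
t 8.07 tcp [556.1  73.2 121.5] yaw -95.25 open 35.3 gf 61.3 F [-0.1  0.1 -4.8] Tq [-0.01  0.   -0.02] q6 -0.51
  -> [318.9  86.2  10.3] [-0.3  0.1  4.7]
[ 441.225 -236.425] [np.float64(206.0), np.float64(74.0), np.float64(199.0), np.float64(69.0)]
[ 439.675 -240.125] [np.float64(197.0), np.float64(69.0), np.float64(205.0), np.float64(62.0)]
[ 647.55  -254.075] [np.float64(36.0), np.float64(159.0), np.float64(39.0), np.float64(159.0)]
```

Call:
{"op": "apply_moves", "data": {
  "commands": [
    [[55,15,0,0,0,1,0.7],[115,31,0,0,0,2,0.7],[175,47,0,0,0,3,0.7],[235,63,10,0,0,4,0.7],[285,77,30,0,0,4.7,0.7],[320.5,86,60,0,0,4.7,0.7],[320.5,86,70,0,0,4.7,0.7],[320.5,86,70,0,0,4.7,0.7],[320.5,86,70,0,0,4.7,0.7]]
  ]
}}

```text
t: 9.2
tcp_pos: [440.6, -237.6, 48.9]
ee_rot: [-2.022, 2.404, -0.002]
force: [-0.4, -0.2, -4.8]
opening: 35.1
grasp_force: 61.1
```

Run:
```python
from h import *
go((441,-238,20),-99.9)
save('scene','sc4',(250,220,370,320),6.5)
```

```text
t 9.2 tcp [ 440.6 -237.6   48.9] yaw -99.86 open 35.1 gf 61.1 F [-0.4 -0.2 -4.8] Tq [ 0.05 -0.06 -0.01] q6 -0.0
  -> [ 0.3 -0.5 28.9] [-0.1 -0.   0. ]
```

View pics/sc4.png

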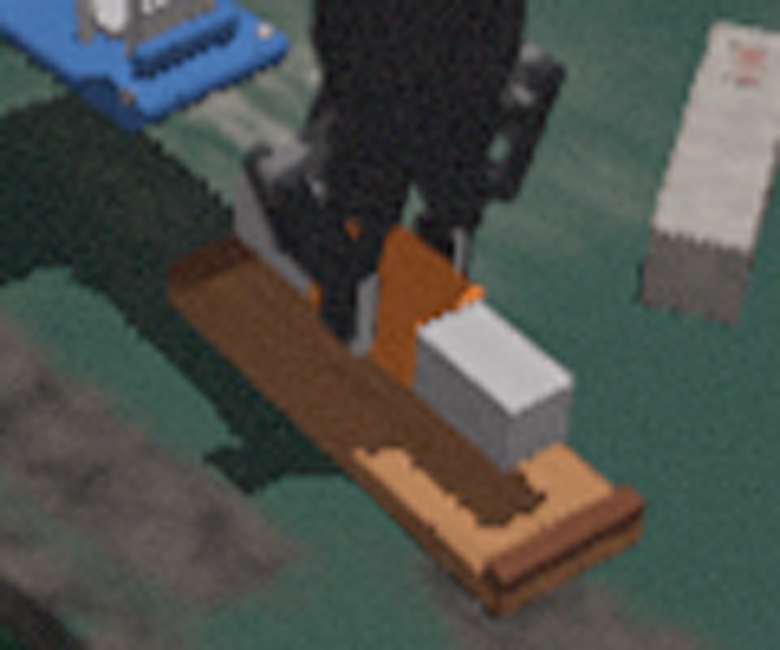

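The bar hangs over the rest and is parallel to it. The near strip's inner edge runs from about (490,572) to (612,490).

Run:
```python
from h import *
W=lambda x,y,z:px2w('scene',250+(x+.5)/6.5-.5,220+(y+.5)/6.5-.5,z)[:2]
a=np.radians(9.9);ya=np.array([np.sin(a),np.cos(a)]);xa=np.array([ya[1],-ya[0]])
f=lambda n,p:print(n,p,'rel TCP: x %.1f y %.1f'%((p-[440.6,-237.6])@xa,(p-[440.6,-237.6])@ya))
f('bar near top corner L',W(512,413,74));f('bar near top R',W(573,378,74))
f('strip top outer L',W(500,603,14));f('strip top front outer',W(491,585,21));f('strip top outer R',W(643,510,21))
f('strip inner L',W(484,572,14));f('strip inner R',W(613,490,14))
f('far strip inner L',W(176,297,14));f('far strip outer',W(170,268,21))
```

```text
bar near top corner L [ 411.3 -314.6] rel TCP: x -15.6 y -80.9
bar near top R [ 441.3 -318.5] rel TCP: x 14.6 y -79.6
strip top outer L [ 387.4 -334.4] rel TCP: x -35.8 y -104.5
strip top front outer [ 386.  -330.8] rel TCP: x -37.8 y -101.2
strip top outer R [ 454.6 -346.4] rel TCP: x 32.5 y -104.8
strip inner L [ 394.7 -321.5] rel TCP: x -30.8 y -90.5
strip inner R [ 461.3 -329.3] rel TCP: x 36.2 y -86.8
far strip inner L [ 421.3 -142.3] rel TCP: x -35.4 y 90.6
far strip outer [ 426.4 -133.7] rel TCP: x -31.9 y 99.9
```

Call:
{"op": "apply_moves", "data": {
  "commands": [
    [[0,0,15,0,0,0,0.7],[0,0,25,0,0,0,0.7],[0,0,29.5,0,0,0,0.7],[0,0,29.5,0,0,0,0.7]]
  ]
}}

```text
t: 9.75
tcp_pos: [440.2, -238.0, 19.1]
ee_rot: [-2.021, 2.405, -0.001]
force: [0.1, 0.1, -5.1]
opening: 35.2
grasp_force: 61.3
```

Call:
{"op": "apply_moves", "data": {
  "commands": [
    [[0,0,1,0,0,0,0.7],[0,0,1,0,0,0,0.7],[0,0,1,0,0,0,0.5],[0,0,1,0,0,0,0.3],[0,0,1,0,0,0,0.1],[0,0,1,0,0,0,0],[0,0,-40,0,0,0,0],[0,0,-90,0,0,0,0],[0,0,-120,0,0,0,0],[0,0,-120,0,0,0,0]]
  ]
}}

```text
t: 11.0
tcp_pos: [441.3, -238.5, 141.4]
ee_rot: [-2.018, 2.403, -0.008]
force: [-0.0, -0.9, -0.5]
opening: 85.5
grasp_force: 0.0
```

Run:
```python
from h import *
go((647,-252.5,110),27-180)
go((647,-252.5,110),27)
```

```text
t 11.0 tcp [ 441.3 -238.5  141.4] yaw -99.95 open 85.5 gf 0.0 F [-0.  -0.9 -0.5] Tq [0.03 0.02 0.06] q6 -0.0
  -> [ -21.8 -204.8   32.7] [-0.3  0.1 53.1]
t 11.0 tcp [ 441.3 -238.5  141.4] yaw -99.95 open 85.5 gf 0.0 F [-0.  -0.9 -0.5] Tq [0.03 0.02 0.06] q6 -0.0
  -> [ -21.8 -204.8   32.7] [  -0.2   -0.4 -126.9]
```

Call:
{"op": "apply_moves", "data": {
  "commands": [
    [[-5,-50,0,0,0,10.5,0],[-11,-105,0,0,0,21,0],[-17,-160,10,0,0,32,0],[-22,-205,25,0,0,43,0],[-22,-205,40,0,0,53,0],[-22,-205,60,0,0,53,0],[-22,-205,60,0,0,53,0],[-22,-205,60,0,0,53,0]]
  ]
}}

```text
t: 12.0
tcp_pos: [645.4, -252.0, 78.7]
ee_rot: [0.735, -3.054, 0.0]
force: [0.9, -0.1, 0.6]
opening: 85.9
grasp_force: 0.0
```

Run:
```python
from h import *
go((647,-252.5,10),-153)
```

```text
t 12.0 tcp [ 645.4 -252.    78.7] yaw -152.94 open 85.9 gf 0.0 F [ 0.9 -0.1  0.6] Tq [0.02 0.02 0.01] q6 -0.96
  -> [-1.2 -1.1 68.7] [-0.  -0.   0.1]
```

Call:
{"op": "apply_moves", "data": {
  "commands": [
    [[-1,-1,35,0,0,0,0],[-1,-1,60,0,0,0,0],[-1,-1,69,0,0,0,0],[-1,-1,69,0,0,0,0.2],[-1,-1,69,0,0,0,0.35],[-1,-1,69,0,0,0,0.5],[-1,-1,69,0,0,0,0.7],[-1,-1,69,0,0,0,0.7],[-1,-1,69,0,0,0,0.7]]
  ]
}}

```text
t: 13.12
tcp_pos: [647.8, -252.7, 11.5]
ee_rot: [-0.735, 3.052, -0.002]
force: [-0.7, -0.2, 5.5]
opening: 39.0
grasp_force: 62.0
```

Run:
```python
from h import *
go((554.5,74,110),-95.3)
```

```text
t 13.12 tcp [ 647.8 -252.7   11.5] yaw -152.93 open 39.0 gf 62.0 F [-0.7 -0.2  5.5] Tq [-0.08  0.13 -0.07] q6 -0.96
  -> [-65.8 333.1 -99.1] [ -0.2   0.  -57.6]
```

Call:
{"op": "apply_moves", "data": {
  "commands": [
    [[0,0,-30,0,0,0,0.7],[0,0,-70,0,0,0,0.7],[-10,50,-100,0,0,-9,0.7],[-20,105,-110,0,0,-18,0.7],[-31,160,-110,0,0,-28,0.7],[-42,215,-110,0,0,-38,0.7],[-53,270,-110,0,0,-48,0.7],[-61,310,-100,0,0,-57.6,0.7],[-66,333,-85,0,0,-57.6,0.7],[-66,333,-77,0,0,-57.6,0.7],[-66,333,-77,0,0,-57.6,0.7],[-66,333,-77,0,0,-57.6,0.7]]
  ]
}}

```text
t: 14.62
tcp_pos: [554.3, 73.4, 86.7]
ee_rot: [2.114, -2.324, -0.0]
force: [-0.6, -0.9, -5.4]
opening: 39.3
grasp_force: 61.5
```

Run:
```python
from h import *
go((554.5,74.5,32),-95.3)
save('scene','sc5',(205,165,305,240),8)
```

```text
t 14.62 tcp [554.3  73.4  86.7] yaw -95.43 open 39.3 gf 61.5 F [-0.6 -0.9 -5.4] Tq [-0.01  0.04 -0.01] q6 -0.52
  -> [-1.1 -0.1 54.7] [ 0.  -0.  -0.1]
```

View pics/sc5.png

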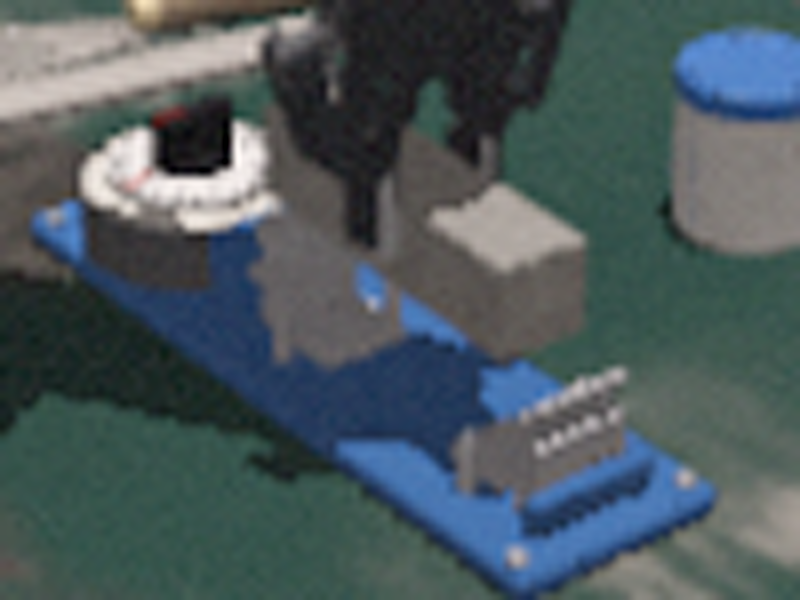

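The prism hovers over the bed. Its near end's top corners are at (508,272) and (586,240), bottom (503,357). The anvil lip's top runs from (520,415) to (627,372).

Run:
```python
from h import *
W=lambda x,y,z:px2w('scene',205+(x+.5)/8-.5,165+(y+.5)/8-.5,z)[:2]
a=np.radians(5.3);ya=np.array([np.sin(a),np.cos(a)]);xa=np.array([ya[1],-ya[0]])
b=np.array([554.3,73.2])
for n,p in dict(pL=(508,272,115),pR=(586,240,115),pB=(503,357,75),pBR=(580,328,75),lipL=(520,415,63),lipR=(627,372,63),baseL=(519,602,12),baseR=(718,492,12),baseFar=(32,217,12),pinL=(466,428,39)).items():
    q=W(*p);print(n,q,'comp x %.1f y %.1f'%((q-b)@xa,(q-b)@ya))
```

```text
pL [527.3  -0.6] comp x -20.1 y -76.0
pR [564.6  -4. ] comp x 17.4 y -75.9
pB [530.1   4.2] comp x -17.7 y -70.9
pBR [565.6  -1.2] comp x 18.1 y -73.0
lipL [520.  -15.2] comp x -26.0 y -91.2
lipR [570. -22.] comp x 24.4 y -93.3
baseL [488.  -47.9] comp x -54.8 y -126.7
baseR [592.6 -50.8] comp x 49.6 y -119.9
baseFar [530.3 300.4] comp x -44.9 y 224.0
pinL [524.8  18.2] comp x -24.3 y -57.5
```

Call:
{"op": "apply_moves", "data": {
  "commands": [
    [[4.5,0,0,0,0,0,0.7],[4.5,0,10,0,0,0,0.7],[4.5,0,16,0,0,0,0.7],[4.5,0,22,0,0,0,0.7],[4.5,0,27,0,0,0,0.7],[4.5,0,30,0,0,0,0.7],[4.5,0,30,0,0,0,0.7]]
  ]
}}

```text
t: 15.55
tcp_pos: [553.7, 69.6, 56.8]
ee_rot: [2.115, -2.323, 0.0]
force: [0.0, -3.0, -2.6]
opening: 39.0
grasp_force: 61.6
```

Call:
{"op": "apply_moves", "data": {
  "commands": [
    [[0,0,6,0,0,0,0.7],[0,0,12,0,0,0,0.7],[0,0,17,0,0,0,0.7],[0,0,21,0,0,0,0.7],[0,0,24,0,0,0,0.7],[0,0,24,0,0,0,0.7]]
  ]
}}

```text
t: 16.3
tcp_pos: [553.5, 69.7, 32.4]
ee_rot: [2.115, -2.322, -0.0]
force: [-0.2, -3.2, -6.4]
opening: 38.9
grasp_force: 61.0
```

Call:
{"op": "apply_moves", "data": {
  "commands": [
    [[0,0,1.3,0,0,0,0.7],[0,0,1.5,0,0,0,0.7],[0,0,1.5,0,0,0,0.7]]
  ]
}}

```text
t: 16.68
tcp_pos: [553.7, 69.8, 32.0]
ee_rot: [-2.115, 2.323, -0.0]
force: [-3.2, -3.0, 2.4]
opening: 39.1
grasp_force: 62.0
```

Call:
{"op": "apply_moves", "data": {
  "commands": [
    [[0,0,1,0,0,0,0.55],[0,0,0.5,0,0,0,0.35],[0,0,0,0,0,0,0.15],[0,0,0,0,0,0,0],[0,0,0,0,0,0,0],[0,0,-40,0,0,0,0],[0,0,-95,0,0,0,0],[0,0,-150,0,0,0,0],[50,50,-190,0,0,0,0],[100,110,-200,0,0,0,0],[100,160,-200,0,0,0,0],[100,200,-200,0,0,0,0],[100,200,-200,0,0,0,0]]
  ]
}}

```text
t: 18.3
tcp_pos: [342.0, -11.9, 231.6]
ee_rot: [-2.114, 2.32, 0.0]
force: [0.2, 0.5, 0.0]
opening: 85.5
grasp_force: 0.0
```

Run:
```python
from h import *
go((554.5,74.5,32),-95.3)
a=env.camera('scene')[:,:,::-1];b=env.camera('top')[:,:,::-1]
A=cv2.resize(a[165:240,205:305],None,fx=5,fy=5,interpolation=2);B=cv2.resize(a[225:325,260:360],None,fx=2.8,fy=2.8,interpolation=2)
C=cv2.resize(b[150:270,190:370],(500,200),interpolation=2)
im=np.zeros((600,800,3),np.uint8);im[:375,:500]=A;im[:280,505:785]=B;im[385:585,:500]=C
cv2.imwrite('pics/fin.png',im)
```

```text
t 18.3 tcp [342.  -11.9 231.6] yaw -95.31 open 85.5 gf 0.0 F [0.2 0.5 0. ] Tq [ 0.06 -0.12 -0.02] q6 -0.54
  -> [-105.3 -203.3  200.1] [-0.1  0.1 -0. ]
```

View pics/fin.png

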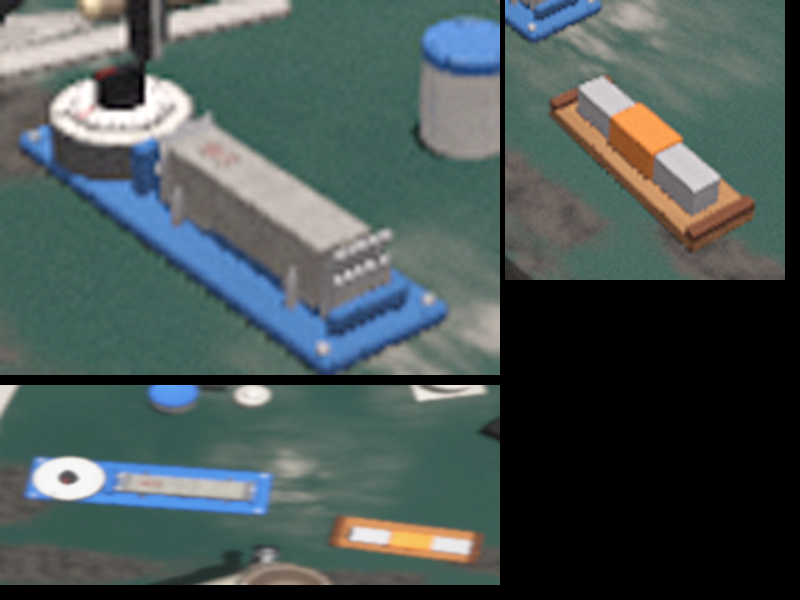

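The prism lies between the pins with its near end at the anvil, around (335,300). The bar lies on the rest between its strips, and the top inset agrees. I'll check the needle, which should read about -23°, and the zero line, about 0°.

Run:
```python
from h import *
im=np.mean([env.camera('scene').astype(np.float32) for _ in range(3)],0)
D=np.arange(-48,32,4)
def prof(g,rs,z,f):
    o=[]
    for d in D:
        a=np.radians(174.7+d);P=np.array([w2px('scene',[g[0]+r*np.cos(a),g[1]+r*np.sin(a),z]) for r in rs],np.float32)
        o.append(f(cv2.remap(im,P[:,:1],P[:,1:],cv2.INTER_LINEAR)[:,0]).mean())
    return np.array(o).round(0).astype(int)
print(D);g=(570.5,238)
print('red',prof(g,np.linspace(24,36,7),49,lambda c:c[:,0]-c[:,1]))
for r in(41,43,45):print(r,prof(g,[r],45,lambda c:c.mean(1)))
```

```text
[-48 -44 -40 -36 -32 -28 -24 -20 -16 -12  -8  -4   0   4   8  12  16  20
  24  28]
red [ 6  6  6  6  6  6  6  8 11 16 21 26 29 28 21 14  8  6  6  6]
41 [240 239 240 239 221 203 201 205 211 227 239 245 243 244 239 229 234 242
 228 221]
43 [224 231 225 225 207 196 201 206 211 223 242 234 236 244 232 228 234 238
 227 221]
45 [184 184 193 198 191 185 186 191 197 213 222 216 219 225 219 216 214 220
 225 218]
```

Needle at about -25° (prism seated against the anvil), zero line unchanged.

```bash
python3 -c "
from rig import env
print(env.hand_in())"
```

```text
the job is handed in; nothing more can be done
None
```

The job is done and handed in at about 18.5 s: I zeroed the gauge (line on the needle to about 2°), laid the reference bar on its rest, and seated the prism in the comparator with the zero line unmoved; no verdict was returned.

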